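# Take the press-and-turn cap off the square bottle

## Robot

A 6-joint arm with a two-finger parallel gripper is mounted at the origin on the work surface. World frame = base frame: x ahead of the robot, y to its left, z up, the work surface at z = 0. Lengths are in m, angles in rad, forces in N, time in s.
With the tool pointing down it reaches from about 0.3 to 0.95 m from the base axis. Payload 3.1 kg.
Tool frame: the origin (TCP) lies midway between the tips of the shut fingers; the grasp point (between the pads) lies behind it (arm.grasp_offset is the z of the grasp point in the tool frame, in m); z points along the fingers, y is the direction in which the jaws open and shut (so a half turn about z gives the same grasp; the last joint's range is limited). The gripper opens to 85 mm and grips with 20 to 120 N. Pads are 22 mm wide; open, the fingers measure 114 mm over their backs; the gripper's body (76 mm by 85 mm) begins 54 mm behind the grasp point. The pads swing forward as they close: fully open they stand 13 mm farther back than shut.
Start: joints at [1.061, 0.308, 1.634, -0, 1.2, -0.07], TCP at [0.266, 0.566, 0.231] pointing down, gripper open.
Joint ranges: [-3.06, 3.06], [-0.79, 1.96], [0.05, 2.63], [-1.19, 4.34], [0.05, 2.64], [-2.94, 2.94]. Speed limits (rad/s): [2.79, 2.79, 3.14, 3.14, 3.14, 3.14].

## Interface

Orientations are given as a unit quaternion [x, y, z, w].
In Python, from rig import arm gives the robot as it stands.
- The arm moves only by the shell command python3 -m inch 'ROWS' [FORCE]. ROWS is text: rows parted by semicolons, each of 5 numbers parted by spaces: the shift along the tool's x, y, z in mm, then the turn about the tool's z in rad, then the opening, from -1 (shut) to 1 (fully open). In form: dx dy dz yaw fingers; .... A call has exactly 5 rows; each row shifts and turns the commanded pose from where the row before left it, along the tool's axes as they then stand; what a row does not reach is not made up. A row lasts 1/12 s, in which the tool goes at most 41.7 mm and 7.16 degrees, less where a joint would pass 70% of its speed; a pose out of reach is approached as far as the arm can. A call with a gripper value outside its range is refused whole. The fingers move at their own pace and stop on an object; FORCE is the grip in N (left out, the last holds). Time passes only in rows, so rows that do not move let the fingers close, or fill a call up. It gives the time, the measured TCP pose, the force and the opening at its end, in the units of the state.
- arm.get_state(): the state, without advancing time (a new reading comes with each control period).
- arm.snapshot(name): name is "scene" or "top" or "wrist"; returns a dict with "pixels" (480x640x3 uint8, red, green, blue), "fx", "fy", "cx", "cy" (pixels), "k1" (the pictures are not rectified: a ray, as slopes to the right and down, at radius r is drawn at 1 + k1 r^2 times it, then the intrinsics apply), "world_from_camera" (4x4, takes a point from camera to world coordinates). Camera axes: x right, y up, looking along -z (the intrinsics and any distortion apply to the point x, -y, -z); pixel columns grow to the right and rows downward; lengths in m; the calibration is good to about 2 mm. A picture is of the moment at which its call begins. There is no depth.
- arm.sign_off(): hands the job in, once; it reports no verdict.
The state is a dict: "time_s": time; "joint_positions": joint angles; "dq": joint speeds; "effort": joint torques, N m; "tcp_pos": TCP position; "ee_rot": TCP orientation; "force": force on the tool from outside, world axes, zero at the start; "moment": the same for the moment, N m; "finger_gap": finger opening in m.
Only numpy, scipy, OpenCV 4.12 (cv2) and the standard library are available. Lean on these libraries where they do the work, as an engineer would, in place of code of your own. Each camera call takes 0.05 s, during which the arm holds its last target. There are 200 camera calls.

## Task

Open the square bottle on the dental workbench: push its safety cap down against the spring, turn it counter-clockwise (seen from above) while it is down until it comes free, lift it off and set it down in the steel tray the same way up as it was. Leave the round bottle with the same kind of cap standing where it is.

Things in the scene. Friction and masses are not known exactly. Their poses are not given: they have to be found in the camera images.
- cap_mid (a point): Centre, half-way up, of the square bottle's ribbed white cap: round, 50 mm across, 30 mm high, 25 to 50 g; x along the bottle's x while locked, z up. A spring pushes it up: 8 N, plus 0.5 N per mm down. It unlocks 4 mm down, hard stop at 9 mm (press 6 to 7). Held down and turned counter-clockwise 50 to 135 degrees (aim 75; clockwise is blocked) it is free, pops up and lifts straight off.
- square_bottle: Square amber bottle, 76 mm wide, clamped in a 98 mm square steel holder fixed to the bench. Origin under its centre on the work surface, z up along the cap's axis, x and y along its sides. The locked cap spans 118 to 148 mm above the work surface, with 16 mm of 32 mm wide neck below it, then the shoulder. Grip the cap at any yaw, fingertips 5 to 10 mm above its lower edge.
- tray_in (a point): Centre of the inner floor (3 mm above the work surface) of the shallow square steel tray: 136 mm outside, 130 mm inside, rim 14 mm above the work surface; x and y along its sides; fixed to the bench.
- round_mid (a point): Centre, half-way up, of the look-alike to be left alone: a loose round amber bottle, 76 mm in diameter, 148 mm high with its cap, a ribbed white cap of the same look, 50 mm across.
Things that resemble listed ones, but are neither listed nor needed, are in the scene too. What is shaped like the square_bottle but turquoise is not meant.

How it is judged:
On the way, in this order (a step that is already met when the one before it is completed fails the run):
1. the cap of the square bottle is turned at least 23 degrees while at least 2 mm below its locked height (angle between the x axis of cap_mid and the x axis of square_bottle, either way round above 0.4 rad and z of cap_mid in the frame of square_bottle between 0.115 and 0.131 m and horizontal distance between cap_mid and square_bottle below 0.006 m), for 0.05 s.
2. the cap is lifted at least 30 mm above its locked height (z of cap_mid in the frame of square_bottle above 0.163 m), for 0.1 s.
At the end, for the whole second after the job is handed in: The cap stands in the steel tray the same way up as on the bottle (within 10 degrees), flat on its floor (centre 10 to 19 mm above the floor) and wholly within its rim (centre within 42 mm of the tray's centre along each side), and the round bottle is within 20 mm of where it started (x of cap_mid in the frame of tray_in between -0.042 and 0.042 m and y of cap_mid in the frame of tray_in between -0.042 and 0.042 m and z of cap_mid in the frame of tray_in between 0.01 and 0.019 m and angle between cap_mid's own z axis and vertical below 0.17 rad and distance of round_mid from where it was at the start of the episode below 0.02 m); the robot touches nothing.
It fails at once if the round bottle is shoved more than 20 mm or tipped more than 15 degrees (distance of round_mid from where it was at the start of the episode above 0.02 m or angle between round_mid's own z axis and vertical above 0.26 rad).
It also fails if it takes over 45 s, if anything falls off the work surface, if the arm or the gripper's body presses on something with over 40 N, if the wrist force passes 120 N, or if a joint passes its speed limit or range.

## Working session

There is one attempt and no reset: what is moved stays moved. The work goes in short steps, Python scripts to look and compute and a shell command to move; the robot and the scene stay as the last step left them, time stands still between calls to the robot, and variables do not carry over. Pictures are saved under pics/ and viewed, about 8 in all and at most 12, crops included, and the job is handed in when it is done.

```bash
mkdir -p pics; cat > h.py <<'E'
import numpy as np, cv2
from rig import arm
def snap(n,f=None):
    s=arm.snapshot(n)
    if f: cv2.imwrite('pics/'+f,cv2.cvtColor(s['pixels'],cv2.COLOR_RGB2BGR))
    return s
def ray(s,u,v):
    K=np.array([[s['fx'],0,s['cx']],[0,s['fy'],s['cy']],[0,0,1.]])
    p=cv2.undistortPoints(np.array([[[u,v]]],float),K,np.array([s['k1'],0,0,0,0.]))[0,0]
    T=np.array(s['world_from_camera']); return T[:3,3],T[:3,:3]@np.array([p[0],-p[1],-1])
def onz(s,u,v,z):
    o,d=ray(s,u,v); return o+d*(z-o[2])/d[2]
E
python3 - <<'E'
from h import *
for n in("scene","top"):
    s=snap(n,n+'1.png'); print(n,s['fx'],s['k1'],np.round(s['world_from_camera'],3).tolist())
print(arm.get_state(),arm.grasp_offset)
E
```

```text
scene 616.9134803461154 0.06156072482814942 [[-0.138, -0.72, 0.68, 1.338], [0.99, -0.087, 0.109, 0.047], [-0.02, 0.688, 0.725, 0.935], [0.0, 0.0, 0.0, 1.0]]
top 559.2096933480955 -0.1578823942238326 [[0.021, 0.996, -0.088, 0.487], [-1.0, 0.02, -0.009, -0.071], [-0.007, 0.088, 0.996, 1.032], [0.0, 0.0, 0.0, 1.0]]
{'time_s': 0.1, 'joint_positions': array([ 1.06129245e+00,  3.08936691e-01,  1.63506640e+00,  1.85927101e-05,
        1.19973494e+00, -6.97237428e-02]), 'dq': array([-0.00111226, -0.00186108, -0.00393725,  0.0009693 ,  0.00058667,
       -0.00062592]), 'effort': array([-2.23035336e-04, -4.16409302e+01, -2.77646327e+01, -1.40754378e-05,
        4.05870655e-03,  4.31080835e-06]), 'tcp_pos': array([0.26574901, 0.56484696, 0.23014686]), 'ee_rot': array([ 2.18125511e-01,  9.75920135e-01, -1.02554404e-03, -3.14640559e-04]), 'force': array([ 0.05863744,  0.27012583, -0.1758072 ]), 'moment': array([-0.0061984 , -0.0235306 ,  0.04319682]), 'finger_gap': 0.08514687263854014} -0.0187
```

View pics/top1.png

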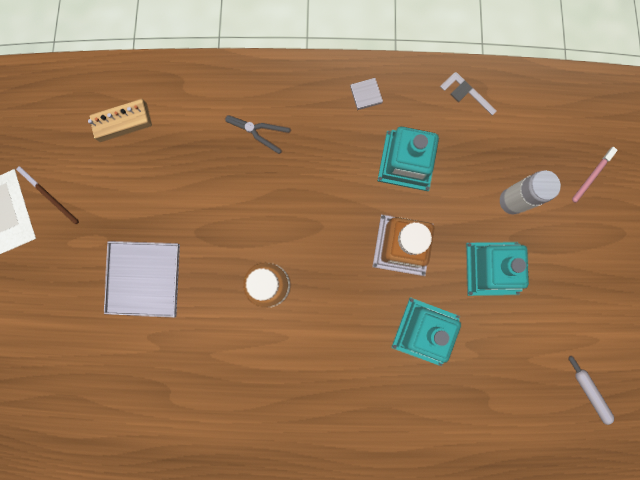

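View pics/scene1.png

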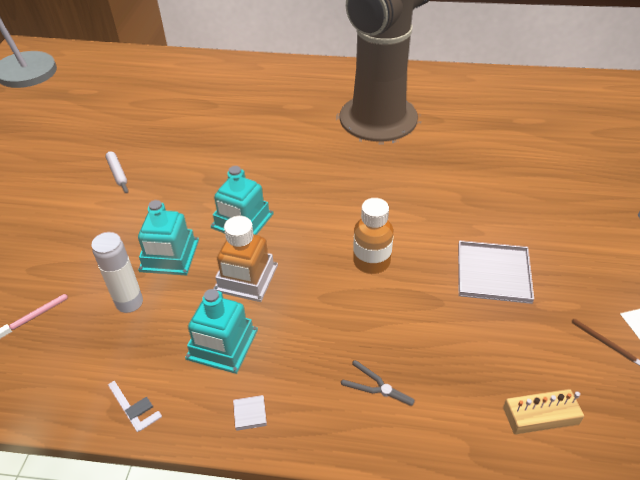

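The scene and top views (2 pictures viewed) give these candidates for the wanted cap, as top pixels:
- **Amber square bottle with white cap:** (415,238), steel holder, and (239,232) in scene. This is the one I choose.
- **Round amber look-alike:** (262,284), to be left alone.
- **Turquoise square bottles:** (420,142), (515,266) and (440,338). These are not meant.
- **Grey shaker:** (545,185).

The tray is at (142,279), and the small steel square at (367,93) is not the tray.

```bash
python3 - <<'E'
from h import *
t=snap("top");s=snap("scene")
def white(im,x,y,r):
    hsv=cv2.cvtColor(im['pixels'],cv2.COLOR_RGB2HSV); m=((hsv[...,1]<40)&(hsv[...,2]>215)).astype(np.uint8)
    w=np.zeros_like(m); w[y-r:y+r,x-r:x+r]=m[y-r:y+r,x-r:x+r]
    c=max(cv2.findContours(w,0,2)[0],key=cv2.contourArea); return c
for nm,(a,b),(c,d) in(("square",(415,238),(239,232)),("round",(262,284),(375,213))):
    c1=white(t,a,b,24); (u,v),r=cv2.minEnclosingCircle(c1); print(nm,'top',u,v,r,cv2.boundingRect(c1),onz(t,u,v,.148),'diam',np.linalg.norm(onz(t,u-r,v,.148)-onz(t,u+r,v,.148)))
    c2=white(s,c,d,22); x,y,w,h=cv2.boundingRect(c2);print(' scene box',x,y,w,h)
    # top-face ellipse centre approx: width w, minor axis w*sin(elev~46deg)
    print(' scene', onz(s,x+w/2,y+w*.36,.148), 'diam',np.linalg.norm(onz(s,x,y+w*.36,.148)-onz(s,x+w,y+w*.36,.148)))
    o,dv=ray(t,u,v);o2,d2=ray(s,x+w/2,y+w*.36); k=np.linalg.lstsq(np.c_[dv,-d2],o2-o,rcond=None)[0]; print(' tri',o+k[0]*dv,o2+k[1]*d2)
hsv=cv2.cvtColor(t['pixels'],cv2.COLOR_RGB2HSV); g=((hsv[...,1]<60)&(hsv[...,2]>90)).astype(np.uint8)
w=np.zeros_like(g); w[225:335,90:195]=g[225:335,90:195]
w=cv2.morphologyEx(w,cv2.MORPH_CLOSE,np.ones((5,5)))
c=max(cv2.findContours(w,0,2)[0],key=cv2.contourArea)
q=cv2.boxPoints(cv2.minAreaRect(c)); P=np.array([onz(t,*p,.014)for p in q]); print('tray',q.tolist(),P.mean(0),np.linalg.norm(P-np.roll(P,1,0),axis=1),np.degrees(np.arctan2(*(P[1]-P[0])[1::-1])))
cr=t['pixels'][200:290,350:470]; cr2=s['pixels'][205:305,185:305]
im=np.hstack([cv2.resize(cr,(400,300),interpolation=2),cv2.resize(cr2,(360,300),interpolation=2)])
cv2.imwrite('pics/crop1.png',im[...,::-1])
E
```

```text
square top 415.31756591796875 237.79054260253906 15.444294929504395 (400, 223, 31, 31) [ 0.57287951 -0.22006563  0.148     ] diam 0.049639347739357145
 scene box 224 216 28 20
 scene [ 0.57524844 -0.22191216  0.148     ] diam 0.050828952800496735
 tri [ 0.57309745 -0.22044544  0.14574562] [ 0.57343961 -0.22255007  0.14613327]
round top 261.5 284.1206970214844 15.545005798339844 (246, 269, 31, 31) [0.49439383 0.0226627  0.148     ] diam 0.04932866972218256
 scene box 362 198 27 19
 scene [0.49761583 0.02135838 0.148     ] diam 0.04992008832986615
 tri [0.49441438 0.02294104 0.14538009] [0.49463079 0.02126677 0.14520391]
tray [[103.41246795654297, 314.1004943847656], [106.49739837646484, 240.0623779296875], [179.20449829101562, 243.09182739257812], [176.11956787109375, 317.12994384765625]] [0.49995711 0.26226726 0.014     ] [0.1393455  0.13832789 0.14043865 0.13618585] 0.14191723541594478
```

View pics/crop1.png

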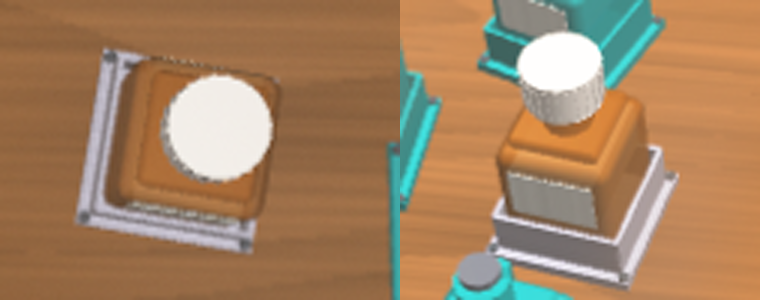

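The crop (3 viewed) shows the ribbed white cap on the square amber bottle in its steel holder, with the correct cap in both views. The cap is at about (0.574, -0.221), and the two-view height of 0.146 agrees with the given 0.148. The diameter comes out at 50 mm. The tray is at (0.500, 0.262). I'm moving over at the current height.

```bash
cat > to.py <<'E'
import sys
from h import *
from scipy.spatial.transform import Rotation as R
s=arm.get_state(); r=R.from_quat(s['ee_rot'])
print('t',round(s['time_s'],2),'tcp',np.round(s['tcp_pos'],4),'F',np.round(s['force'],1),'M',np.round(s['moment'],2),'gap',round(s['finger_gap'],4),'q',np.round(s['joint_positions'],2))
print('jaw deg',np.degrees(np.arctan2(*r.as_matrix()[1::-1,1])),'togo mm tool',np.round(1e3*r.inv().apply(np.array(sys.argv[1:4],float)-s['tcp_pos']),1))
E
for i in 1; do python3 -m inch '-28 -26 0 0 1;-28 -26 0 0 1;-28 -26 0 0 1;-28 -26 0 0 1;-28 -26 0 0 1' 80; done
python3 -m inch '-28 -26 0 0 1;-28 -26 0 0 1;-28 -26 0 0 1;-28 -26 0 0 1;-28 -26 0 0 1'
python3 to.py 0.574 -0.221 0.200
```

```text
time_s: 0.62
tcp_pos: [0.3375, 0.3866, 0.231]
ee_rot: [0.218, 0.976, -0.0, -0.0]
force: [1.4, 0.2, 0.1]
finger_gap: 0.0855
time_s: 1.03
tcp_pos: [0.409, 0.2093, 0.2313]
ee_rot: [0.218, 0.976, 0.0, 0.0]
force: [1.3, 0.0, 0.7]
finger_gap: 0.0851
t 1.03 tcp [0.409  0.2093 0.2313] F [1.3 0.  0.7] M [-0.01 -0.02  0.09] gap 0.0851 q [ 0.38 -0.02  2.01 -0.    1.15 -0.75]
jaw deg 64.81887445568302 togo mm tool [-332.4 -319.2   31.3]
```

```bash

python3 -m inch '-28 -27 0 0 1;-28 -27 0 0 1;-28 -27 0 0 1;-28 -27 0 0 1;-28 -27 0 0 1' >/dev/null
python3 -m inch '-28 -27 0 0 1;-28 -27 0 0 1;-28 -27 0 0 1;-28 -27 0 0 1;-28 -27 0 0 1' >/dev/null
python3 -m inch '0 0 0 .12 1;0 0 0 .12 1;0 0 0 .12 1;0 0 0 .12 1;0 0 0 .12 1' >/dev/null
python3 -m inch '0 0 0 .12 1;0 0 0 .12 1;0 0 0 .12 1;0 0 0 .12 1;0 0 0 .12 1' >/dev/null
python3 to.py 0.574 -0.221 0.200
```

```text
t 2.7 tcp [ 0.547  -0.1524  0.231 ] F [-0.2  0.  -0.7] M [-0.04 -0.02  0.03] gap 0.0851 q [-0.35  0.2   1.77 -0.    1.17 -0.27]
jaw deg -4.296093139780175 togo mm tool [-66.4  32.1  31. ]
```

```bash

python3 -m inch '-22 11 0 0 1;-22 11 0 0 1;-22 10 0 0 1;0 0 15 0 1;0 0 16 0 1' >/dev/null
python3 -m inch '0 0 0 0 1;0 0 0 0 1;0 0 0 0 1;0 0 0 0 1;0 0 0 0 1' >/dev/null
python3 to.py 0.574 -0.221 0.119
python3 - <<'E'
from h import *
w=snap("wrist");s=snap("scene")
im=np.hstack([cv2.resize(w['pixels'],(440,330)),cv2.resize(s['pixels'][130:310,140:340],(360,330),interpolation=2)])
cv2.imwrite('pics/w1.png',im[...,::-1])
T=np.array(w['world_from_camera']);K=np.array([[w['fx'],0,w['cx']],[0,w['fy'],w['cy']],[0,0,1.]])
def proj(s,p):
    T=np.linalg.inv(s['world_from_camera']);q=T[:3,:3]@p+T[:3,3]
    return cv2.projectPoints(np.array([[q[0],-q[1],-q[2]]]),np.zeros(3),np.zeros(3),np.array([[s['fx'],0,s['cx']],[0,s['fy'],s['cy']],[0,0,1.]]),np.array([s['k1'],0,0,0,0.]))[0][0,0]
print('expected cap top in wrist',proj(w,np.array([.574,-.221,.148])),'r', proj(w,np.array([.574+.025,-.221,.148])),proj(w,np.array([.574-.025,-.221,.148])))
hsv=cv2.cvtColor(w['pixels'],cv2.COLOR_RGB2HSV); m=((hsv[...,1]<40)&(hsv[...,2]>215)).astype(np.uint8)
for c in cv2.findContours(m,0,2)[0]:
    if cv2.contourArea(c)>800: print(cv2.boundingRect(c),cv2.minEnclosingCircle(c),cv2.contourArea(c))
E
```

```text
t 3.53 tcp [ 0.5753 -0.2206  0.2016] F [-0.1 -0.1 -0. ] M [-0.03 -0.04  0.  ] gap 0.0853 q [-0.44  0.32  1.68 -0.    1.14 -0.37]
jaw deg -3.9291008026302006 togo mm tool [-0.4 -1.4 82.6]
expected cap top in wrist [312.5771781  266.44278863] r [361.30833164 263.27166866] [264.09905002 269.53499032]
(261, 222, 97, 89) ((308.8482971191406, 263.3446960449219), 48.447513580322266) 6506.5
```

View pics/w1.png

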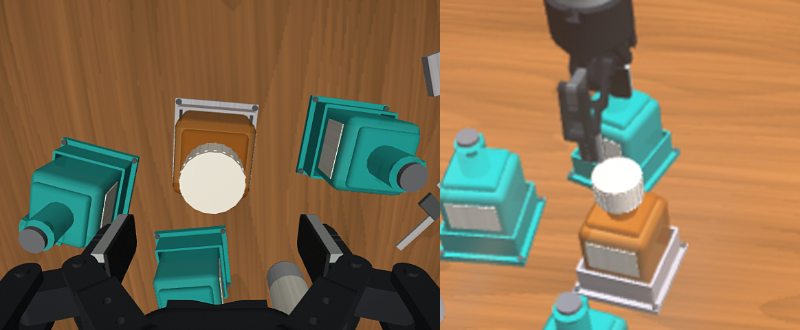

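In the wrist view (4 viewed) the cap is at (309,263) of the full frame, within 2 mm of the prediction, and the open fingers straddle it clear of the turquoise bottles. I'm descending with a small correction.

```bash

python3 -m inch '0 -2 20 0 1;0 0 20 0 1;0 0 20 0 1;0 0 12 0 1;0 0 10 0 1' >/dev/null
python3 -m inch '0 0 0 0 1;0 0 0 0 1;0 0 0 0 1;0 0 0 0 1;0 0 0 0 1' >/dev/null
python3 to.py 0.573 -0.2205 0.119
python3 - <<'E'
from h import *
s=snap("scene")
cv2.imwrite('pics/s2.png',cv2.resize(s['pixels'][160:310,150:330],(720,600),interpolation=2)[...,::-1])
E
```

```text
t 4.47 tcp [ 0.5735 -0.2208  0.1196] F [ 0.6  0.4 -0.2] M [ 0.02 -0.01 -0.01] gap 0.0853 q [-0.44  0.41  1.74 -0.    0.99 -0.37]
jaw deg -3.9556794874939385 togo mm tool [ 0.3 -0.5  0.6]
```

View pics/s2.png

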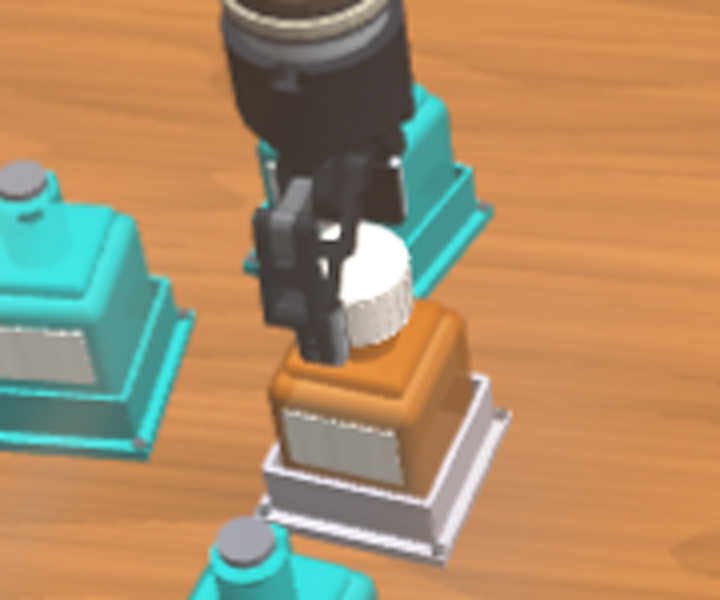

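The open fingers straddle the cap on both sides (5 viewed). Closing.

```bash

python3 -m inch '0 0 0 0 -1;0 0 0 0 -1;0 0 0 0 -1;0 0 0 0 -1;0 0 0 0 -1' 80 >/dev/null
python3 -m inch '0 0 0 0 -1;0 0 0 0 -1;0 0 0 0 -1;0 0 0 0 -1;0 0 0 0 -1' >/dev/null
python3 to.py 0.573 -0.2205 0.119
python3 -m inch '0 0 0 0 -1;0 0 0 0 -1;0 0 0 0 -1;0 0 0 0 -1;0 0 0 0 -1' >/dev/null
python3 to.py 0.573 -0.2205 0.113
```

```text
t 5.35 tcp [ 0.5724 -0.2204  0.119 ] F [-2.4  1.1  5.1] M [ 0.12  0.45 -0.03] gap 0.0476 q [-0.44  0.41  1.74 -0.    0.99 -0.37]
jaw deg -3.9529404062087736 togo mm tool [-0.1  0.6 -0. ]
t 5.77 tcp [ 0.5724 -0.2204  0.1189] F [-1.9  0.7  5.5] M [ 0.15  0.43 -0.01] gap 0.0481 q [-0.44  0.41  1.74 -0.    0.99 -0.37]
jaw deg -3.953073203554991 togo mm tool [-0.1  0.6  5.9]
```

```bash

python3 -m inch '0 0 2 0 -1;0 0 2 0 -1;0 0 2 0 -1;0 0 1 0 -1;0 0 0 0 -1' >/dev/null
python3 -m inch '0 0 0 0 -1;0 0 0 0 -1;0 0 0 0 -1;0 0 0 0 -1;0 0 0 0 -1' >/dev/null
python3 to.py 0.573 -0.2205 0.112
```

```text
t 6.6 tcp [ 0.5725 -0.2204  0.1131] F [-5.1  1.8 10.4] M [0.25 0.73 0.01] gap 0.0477 q [-0.44  0.42  1.75 -0.    0.98 -0.37]
jaw deg -3.9519043401423373 togo mm tool [-0.   0.5  1.1]
```

```bash

python3 -m inch '0 0 1 0 -1;0 0 0 0 -1;0 0 0 0 -1;0 0 0 -.06 -1;0 0 0 -.06 -1' >/dev/null
python3 to.py 0.573 -0.2205 0.112
python3 -m inch '0 0 0 -.06 -1;0 0 0 -.06 -1;0 0 0 -.06 -1;0 0 0 0 -1;0 0 0 0 -1' >/dev/null
python3 to.py 0.573 -0.2205 0.112
```

```text
t 7.02 tcp [ 0.5729 -0.2204  0.1123] F [-3.9  1.1 11.2] M [ 0.41  0.74 -0.1 ] gap 0.048 q [-0.44  0.42  1.75  0.    0.98 -0.49]
jaw deg 3.057686815999211 togo mm tool [-0.1  0.1  0.3]
t 7.43 tcp [ 0.5726 -0.2202  0.1122] F [-4.3  1.2 10.8] M [0.35 0.74 0.05] gap 0.0476 q [-0.44  0.42  1.75  0.    0.98 -0.67]
jaw deg 13.256400022022465 togo mm tool [-0.3  0.3  0.2]
```

It turns freely with little moment, so there is no slip. Continuing to about 77°.

```bash

python3 -m inch '0 0 0 -.1 -1;0 0 0 -.1 -1;0 0 0 -.1 -1;0 0 0 -.1 -1;0 0 0 -.1 -1' >/dev/null
python3 to.py 0.573 -0.2205 0.112
python3 -m inch '0 0 0 -.11 -1;0 0 0 -.11 -1;0 0 0 -.11 -1;0 0 0 -.11 -1;0 0 0 -.11 -1' >/dev/null
python3 -m inch '0 0 0 0 -1;0 0 0 0 -1;0 0 0 0 -1;0 0 0 0 -1;0 0 0 0 -1' >/dev/null
python3 to.py 0.573 -0.2205 0.112
python3 - <<'E'
from h import *
s=snap("scene")
cv2.imwrite('pics/s3.png',cv2.resize(s['pixels'][160:310,150:330],(720,600),interpolation=2)[...,::-1])
E
```

```text
t 7.85 tcp [ 0.5725 -0.2201  0.1121] F [-4.7  2.1 10.1] M [ 0.4   0.77 -0.02] gap 0.0483 q [-0.44  0.42  1.75  0.    0.98 -1.17]
jaw deg 42.142736089657355 togo mm tool [-0.6  0.2  0.1]
t 8.68 tcp [ 0.5724 -0.2206  0.1121] F [-5.3  1.4 11.4] M [0.1  0.77 0.11] gap 0.0481 q [-0.44  0.42  1.75 -0.    0.98 -1.72]
jaw deg 73.43990640691442 togo mm tool [-0.5  0.3  0.1]
```

View pics/s3.png

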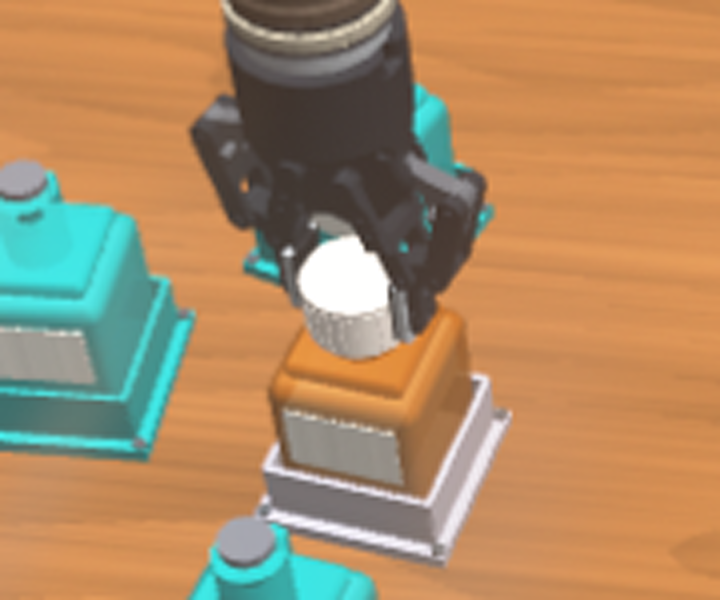

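The cap is gripped, turned 77° and visibly lower (6 viewed). Lifting slowly at first.

```bash

python3 -m inch '0 0 -2 0 -1;0 0 -3 0 -1;0 0 -3 0 -1;0 0 -3 0 -1;0 0 -3 0 -1' >/dev/null
python3 to.py 0.573 -0.2205 0.22
python3 -m inch '0 0 -8 0 -1;0 0 -10 0 -1;0 0 -12 0 -1;0 0 -15 0 -1;0 0 -15 0 -1' >/dev/null
python3 to.py 0.573 -0.2205 0.22
python3 -m inch '0 0 -15 0 -1;0 0 -15 0 -1;0 0 -5 0 -1;0 0 0 0 -1;0 0 0 0 -1' >/dev/null
python3 to.py 0.5 0.262 0.22
python3 - <<'E'
from h import *
s=snap("scene");
cv2.imwrite('pics/s4.png',cv2.resize(s['pixels'][120:310,140:340],(600,570),interpolation=2)[...,::-1])
E
```

```text
t 9.15 tcp [ 0.5723 -0.2206  0.1245] F [-2.1 -0.4 -1.4] M [-0.09  0.25  0.01] gap 0.0476 q [-0.44  0.4   1.74 -0.    1.   -1.72]
jaw deg 73.40449071734797 togo mm tool [ -0.6   0.2 -95.5]
t 9.57 tcp [ 0.5729 -0.2203  0.1855] F [0.  0.6 0.1] M [ 0.02 -0.03 -0.01] gap 0.0479 q [-0.44  0.33  1.7   0.    1.11 -1.72]
jaw deg 73.3959979438979 togo mm tool [ -0.2  -0.1 -34.5]
t 9.98 tcp [ 0.5728 -0.2204  0.2197] F [ 0.1  0.2 -0.7] M [ 0.01 -0.07  0.03] gap 0.0476 q [-0.44  0.3   1.67  0.    1.17 -1.72]
jaw deg 73.3963970690965 togo mm tool [207.6 441.5  -0.5]
```

View pics/s4.png

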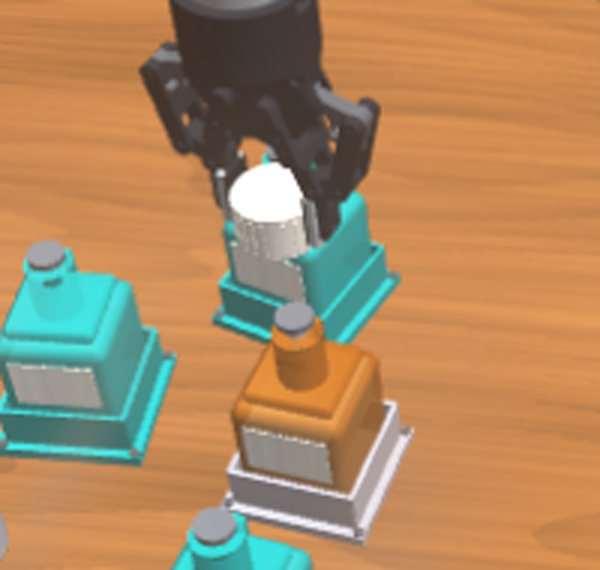

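The cap is off (7 viewed), still gripped upright, with the bare neck showing. Carrying it to the tray.

```bash

python3 -m inch '8 17 0 0 -1;12 26 0 0 -1;16 34 0 0 -1;16 34 0 0 -1;16 34 0 0 -1' >/dev/null
python3 -m inch '16 34 0 0 -1;16 34 0 0 -1;16 34 0 0 -1;16 34 0 0 -1;16 34 0 0 -1' >/dev/null
python3 -m inch '16 34 0 0 -1;16 34 0 0 -1;16 34 0 0 -1;8 17 0 0 -1;4 9 0 0 -1' >/dev/null
python3 -m inch '0 0 0 0 -1;0 0 0 0 -1;0 0 0 0 -1;0 0 0 0 -1;0 0 0 0 -1' >/dev/null
python3 to.py 0.5 0.262 0.03
```

```text
t 11.7 tcp [0.5002 0.2622 0.2192] F [-0.5 -0.7  0.4] M [ 0.    0.07 -0.01] gap 0.048 q [ 0.41  0.21  1.79 -0.    1.15 -0.87]
jaw deg 73.28037453660201 togo mm tool [ 1.000e-01 -1.000e-01  1.892e+02]
```

```bash

python3 -m inch '0 0 20 0 -1;0 0 30 0 -1;0 0 30 0 -1;0 0 30 0 -1;0 0 30 0 -1' >/dev/null
python3 -m inch '0 0 20 0 -1;0 0 15 0 -1;0 0 10 0 -1;0 0 10 0 -1;0 0 0 0 -1' >/dev/null
python3 -m inch '0 0 4 0 -1;0 0 4 0 -1;0 0 0 0 -1;0 0 0 0 -1;0 0 0 0 -1' >/dev/null
python3 to.py 0.5 0.262 0.004
python3 - <<'E'
from h import *
s=snap("scene");
cv2.imwrite('pics/s5.png',cv2.resize(s['pixels'][170:320,420:580],(640,600),interpolation=2)[...,::-1])
E
```

```text
t 12.95 tcp [0.5003 0.2638 0.0169] F [-0.  -0.3 -0.3] M [-0.   -0.   -0.03] gap 0.0477 q [ 0.41  0.49  1.89 -0.    0.76 -0.87]
jaw deg 73.40082096717354 togo mm tool [-0.2 -1.9 12.9]
```

View pics/s5.png

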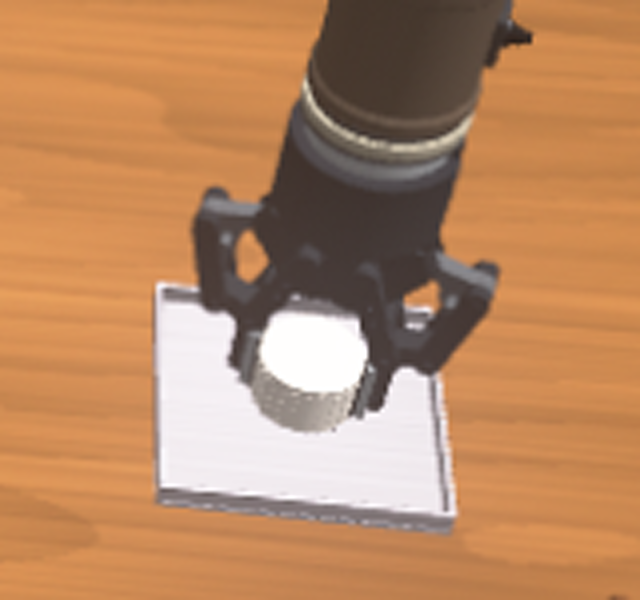

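The cap is upright inside the rim, near the middle (8 viewed). Lowering to contact.

```bash

python3 -m inch '0 0 2 0 -1;0 0 2 0 -1;0 0 2 0 -1;0 0 2 0 -1;0 0 1 0 -1' >/dev/null
python3 to.py 0.5 0.262 0.004
python3 -m inch '0 0 1 0 -1;0 0 1 0 -1;0 0 1 0 -1;0 0 0 0 -1;0 0 0 0 -1' >/dev/null
python3 to.py 0.5 0.262 0.004
```

```text
t 13.42 tcp [0.4995 0.2635 0.0068] F [ 0.1  0.3 -0.2] M [-0.02  0.02 -0.01] gap 0.0477 q [ 0.41  0.51  1.89 -0.    0.75 -0.87]
jaw deg 73.40123518576357 togo mm tool [-0.9 -1.3  2.8]
t 13.83 tcp [0.4998 0.2636 0.0042] F [-0.4 -0.7 -0.8] M [-0.04 -0.01  0.02] gap 0.0478 q [ 0.41  0.51  1.89 -0.    0.74 -0.87]
jaw deg 73.39682031676881 togo mm tool [-0.7 -1.4  0.2]
```

```bash

python3 -m inch '0 0 1 0 -1;0 0 0 0 -1;0 0 0 0 -1;0 0 0 0 -1;0 0 0 0 -1'
python3 -m inch '0 0 1 0 -1;0 0 0 0 -1;0 0 0 0 -1;0 0 0 0 -1;0 0 0 0 -1'
python3 to.py 0.5 0.262 0.004
```

```text
time_s: 14.25
tcp_pos: [0.5, 0.2637, 0.0039]
ee_rot: [0.144, 0.99, 0.0, 0.0]
force: [-1.8, -0.6, 6.0]
finger_gap: 0.048
time_s: 14.67
tcp_pos: [0.5, 0.2636, 0.0039]
ee_rot: [0.144, 0.99, -0.0, -0.0]
force: [-3.0, -1.5, 11.9]
finger_gap: 0.0483
t 14.67 tcp [0.5    0.2636 0.0039] F [-3.  -1.5 11.9] M [-0.48  0.62 -0.02] gap 0.0483 q [ 0.41  0.51  1.89 -0.    0.74 -0.87]
jaw deg 73.40055800217058 togo mm tool [-0.5 -1.6 -0.1]
```

Contact came at the expected height. Releasing partway, then rising.

```bash

python3 -m inch '0 0 -1 0 -1;0 0 0 0 .5;0 0 0 0 .5;0 0 0 0 .5;0 0 0 0 .5' 
python3 -m inch '0 0 0 0 .5;0 0 0 0 .5;0 0 0 0 .5;0 0 0 0 .5;0 0 0 0 .5' 
python3 -m inch '0 0 -3 0 .5;0 0 -6 0 .5;0 0 -10 0 .5;0 0 -20 0 .5;0 0 -30 0 .5' 
python3 -m inch '0 0 -30 0 .5;0 0 -30 0 .5;0 0 -30 0 .5;0 0 -15 0 .5;0 0 0 0 .5' 
python3 - <<'E'
from h import *
t=snap("top");s=snap("scene")
cv2.imwrite('pics/s6.png',np.hstack([cv2.resize(t['pixels'][210:340,80:310],(460,260)),cv2.resize(s['pixels'][190:320,420:580],(320,260),interpolation=2)])[...,::-1])
def white(im,x,y,r):
    hsv=cv2.cvtColor(im['pixels'],cv2.COLOR_RGB2HSV); m=((hsv[...,1]<40)&(hsv[...,2]>232)).astype(np.uint8)
    w=np.zeros_like(m); w[y-r:y+r,x-r:x+r]=m[y-r:y+r,x-r:x+r]
    return max(cv2.findContours(w,0,2)[0],key=cv2.contourArea)
for n,x,y,z in(('round',262,284,.148),('cap',142,279,.033)):
    (u,v),r=cv2.minEnclosingCircle(white(t,x,y,28)); print(n,u,v,r,onz(t,u,v,z))
E
```

```text
time_s: 15.08
tcp_pos: [0.4996, 0.2635, 0.0029]
ee_rot: [0.144, 0.99, -0.0, -0.0]
force: [-0.2, 0.4, 0.3]
finger_gap: 0.064
time_s: 15.5
tcp_pos: [0.4998, 0.2636, 0.0032]
ee_rot: [0.144, 0.99, -0.0, 0.0]
force: [0.8, -0.9, -0.8]
finger_gap: 0.0643
time_s: 15.92
tcp_pos: [0.4976, 0.2626, 0.0714]
ee_rot: [0.144, 0.99, -0.001, -0.002]
force: [0.4, -0.4, 0.5]
finger_gap: 0.0642
time_s: 16.33
tcp_pos: [0.5034, 0.2652, 0.1837]
ee_rot: [0.144, 0.99, 0.003, 0.005]
force: [0.7, 0.1, -0.2]
finger_gap: 0.0641
round 261.10260009765625 283.9341125488281 15.21198558807373 [0.49467358 0.02330104 0.148     ]
cap 136.15048217773438 276.8980712890625 13.277365684509277 [0.50237597 0.26485719 0.033     ]
```

View pics/s6.png

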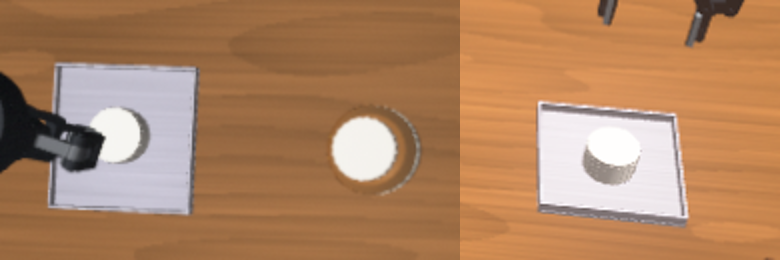

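The cap stands flat and upright in the middle of the tray, the gripper is clear, and the round bottle hasn't moved (9 viewed). I'll let the arm settle, then hand in.

```bash

python3 -m inch '0 0 0 0 .5;0 0 0 0 .5;0 0 0 0 .5;0 0 0 0 .5;0 0 0 0 .5' && python3 -c "
from rig import arm; print(arm.sign_off())"
```

```text
time_s: 16.85
tcp_pos: [0.4993, 0.2633, 0.1762]
ee_rot: [0.144, 0.99, -0.001, -0.001]
force: [0.7, 0.6, 0.5]
finger_gap: 0.0641
the job is handed in; nothing more can be done
None
```

The square bottle is open and its cap is standing upright in the steel tray. I handed the job in at about 17 s of the 45 s allowed; no verdict is reported.

**What I did:** I gripped the cap at 80 N and pressed it down about 6 to 7 mm, with 10 to 11 N measured on the tool. I then turned it 77° counter-clockwise, lifted it straight off, lowered it onto the tray floor and released it.

**Last checks:**
- **Cap:** it measures at about (0.502, 0.265), within 4 mm of the tray centre I measured at (0.500, 0.262). The gripper partly hid the cap in the top view, so its exact position is less certain. The scene view shows it flat and upright, well inside the rim.
- **Round bottle:** its cap reads within 1 mm of where it started, which is within the measurement error.
- **Robot:** it touches nothing, with the tool about 0.18 m up.

The only disagreement was about 2 mm between camera views of the cap before gripping, which is within the calibration tolerance. No check failed.

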